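Index the turned cup on by four clicks and lock it

TASK

The turned cup on the indexing head must come round to its next drilling position: with a fingertip against the wheel's upright peg, push the click-stop wheel clockwise (seen from above) by exactly four clicks, never past the fourth, so that it rests in that click. Then push the locking bolt's knob towards the wheel until the bolt is fully home, and move clear. Leave the loose things lying about where they are; nothing is to be picked up.

Things in the scene. Friction and masses are not known exactly. Their poses are not given: they have to be found in the camera images.
- head: indexing head fixed on the table: green base 180 x 180 mm, 30 mm high, with a 60 mm wide arm to 200 mm on its -y side. Origin on the table under the wheel's vertical axis, z up. The wheel, 148 mm across, has its top 50 mm above the table; a chuck (62 mm across) in its middle holds a turned wooden cup, 60 mm across, rim 110 mm above the table. Cup and chuck turn with the wheel and cannot come off.
- wheel (a joint): angle of the click-stop wheel in rad, 0 at the start (in a click), growing clockwise seen from above. One click is 0.314 rad (18 degrees; rim lines mark them), four are 1.257. It resists with about 6 N at the peg, most at the start of a click, gives way halfway, snaps forward into the next click and stays there. It turns either way unless the bolt is in.
- finger_peg (a point): centre of the top of the upright steel peg on the wheel: 14 mm across, 60 mm from the wheel's axis, standing from the wheel's face (50 mm above the table) to 88 mm above the table. At the start it lies at 150 degrees (counter-clockwise from above) from the head's +x axis. About 22 mm is free between it and the cup.
- bolt (a joint): travel of the locking bolt in m along the head's +y, towards the wheel's axis: starts 0 to 0.008, fully home at the stop at 0.035. About 2 N moves it; it stays where it is left. Its nose enters between the wheel's teeth, so it goes home only while the wheel rests in a click.
- bolt_knob (a point): centre of the top of the bolt's upright black round knob: 18 mm diameter, from 43 to 88 mm above the table, on the head's arm at head x = 0 and y = -150 mm plus the bolt's travel. The arm's top is 34 mm above the table.
- turned_box: small lidded turned wooden box, 54 mm across, 56 mm tall, standing beside the bolt; origin at the centre of its underside, z up; loose, to be left alone
- spindle: turned pale wooden spindle, 36 mm foot, 70 mm tall, standing on the other side of the bolt; origin at the centre of its underside; loose, to be left alone
- wax_tin: flat round metal tin, 64 mm across, 30 mm tall; origin at the centre of its underside; loose, to be left alone
- chuck_key: steel T-shaped chuck key lying flat, 75 mm shank along its x, 82 mm cross bar along y, 12 mm thick; origin under the cross bar's middle; loose, to be left alone
- sanding_block: cork block 70 x 45 x 30 mm; origin at the centre of its underside; loose, to be left alone
- gouge: turning gouge lying along its x: wooden handle to -x (180 mm), steel blade to +x, 320 mm long, 30 mm high; origin under the ferrule; loose, to be left alone
- mallet: dark wooden mallet standing on its head, 84 mm across, 195 mm tall; origin at the centre of its underside; loose, to be left alone

How it is judged:
On the way, in this order (a step that is already met when the one before it is completed fails the run):
1. the wheel rests in the fourth click while the bolt is still drawn (value of joint wheel between 1.16664 and 1.34664 rad and value of joint bolt below 0.012 m and velocity of joint wheel below 0.3 rad/s), for 0.2 s.
2. the bolt is fully home (value of joint bolt above 0.0315 m), for 0.2 s.
At the end, for the whole second after the job is handed in: the wheel rests four clicks clockwise of its start (1.257 rad, within 0.09 rad) and the bolt is home (at least 31.5 of its 35 mm) (value of joint wheel between 1.16664 and 1.34664 rad and value of joint bolt above 0.0315 m); the robot touches nothing.
It fails at once if the wheel is turned past the fourth click (more than half a click too far) (value of joint wheel above 1.41372 rad).
It fails at once if the wheel is turned a click the wrong way (value of joint wheel below -0.15708 rad).
It fails at once if a loose thing is lifted, carried or pushed more than 25 mm from its place (distance of any of turned_box, spindle, wax_tin, chuck_key, sanding_block, gouge, mallet from where it was at the start of the episode above 0.025 m).
It also fails if it takes over 59 s, if anything falls off the work surface, if the arm or the gripper's body presses on something with over 40 N, if the wrist force passes 120 N, or if a joint passes its speed limit or range.

ROBOT

A 6-joint arm with a two-finger parallel gripper is mounted at the origin on the work surface. World frame = base frame: x ahead of the robot, y to its left, z up, the work surface at z = 0. Lengths are in m, angles in rad, forces in N, time in s.
With the tool pointing down it reaches from about 0.35 to 0.725 m from the base axis. Payload 6 kg.
Tool frame: the origin (TCP) lies on the front face of the gripper's body, between the roots of the fingers; the fingertips stand manip.nose_length ahead of it and the grasp point (between the pads) lies 54 mm ahead of it (manip.nose_length is the distance from the TCP to the fingertips, in m); x points along the fingers, y is the direction in which the jaws open and shut, and the axes are right-handed (so a half turn about x gives the same grasp; the last joint's range is limited). The gripper opens to 85 mm and grips with 20 to 120 N. Pads are 22 mm wide; open, the fingers measure 114 mm over their backs; the gripper's body (76 mm by 85 mm) begins 54 mm behind the grasp point. The pads swing forward as they close: fully open they stand 13 mm farther back than shut.
Start: joints at [-0.899, 0.04, 0.085, 0, -1.615, -0.334], TCP at [0.199, -0.566, 0.304] pointing down, gripper open.
Joint ranges: [-2.56, 2.56], [-1.29, 2.01], [-1.08, 1.49], [-3.29, 1.98], [-2.81, -0.18], [-2.99, 2.99]. Speed limits (rad/s): [2.57, 2.57, 3.01, 3.14, 3.14, 3.14].

INTERFACE

Orientations are given as a unit quaternion [w, x, y, z].
In Python, from cell import manip gives the robot as it stands.
- The arm moves only by the tool move_arm, never from a script. Its argument "moves" is a list of rows, each a list of 3 entries, a list of its own where there are three numbers: the opening, from -1 (shut) to 1 (fully open), then the shift along the world's x, y, z in cm, then the turn about the world's z in rad. A call has exactly 8 rows; each row shifts and turns the commanded pose from where the row before left it; what a row does not reach is not made up. A row lasts 1/10 s, in which the tool goes at most 50 mm and 8.59 degrees, less where a joint would pass 70% of its speed; a pose out of reach is approached as far as the arm can. A call with a gripper value outside its range is refused whole. The fingers move at their own pace and stop on an object; "newtons" is the grip in N (left out, the last holds). Time passes only in rows, so rows that do not move let the fingers close, or fill a call up. It gives the time, the measured TCP pose, the force and the opening at its end, in the units of the state.
- manip.observe(): the state, without advancing time (a new reading comes with each control period).
- manip.snapshot(name): name is "scene" or "side" or "wrist"; returns a dict with "pixels" (420x560x3 uint8, red, green, blue), "camera_matrix" (3x3 intrinsics, pixels), "extrinsics" (4x4, takes a point from camera to world coordinates); the wrist camera has in their place "T_tool_cam" (4x4, takes a point from camera to tool coordinates, whose origin is the TCP and whose axes are the tool frame's). Camera axes: x right, y up, looking along -z (the intrinsics and any distortion apply to the point x, -y, -z); pixel columns grow to the right and rows downward; lengths in m; the calibration is good to about 2 mm. A picture is of the moment at which its call begins: read the wrist's pose just before it. There is no depth.
- manip.job_done(): hands the job in, once; it reports no verdict.
Trained networks look in the newest picture that a camera, given by its name, has taken for a name from the list of things; names that differ only in an ending like _2 or _b are one class to them, and where a whole thing is asked for, a point or a joint stands for the part that bears it (a point fixed in the world has none). Each returns a list of dicts, best first, with "score" (0 to 1); they miss things now and then, are a little off and sometimes report something else, mostly with a low value. They report only what shows in the picture. A call takes as long as a camera call.
- manip.spot_in(camera, name): "at" ([column, row] in pixels, amid what is visible of it).
- manip.masks_of(camera, name): "region" (420x560 bool, what is visible of it) and "at" ([column, row] in pixels, amid what is visible of it).
- manip.spot_point(camera, name): "at" ([column, row] in pixels: a listed point, or the origin of a listed thing).
The state is a dict: "time": time; "joint_positions": joint angles; "joint_vel": joint speeds; "joint_efforts": joint torques, N m; "ee_pos": TCP position; "ee_rot": TCP orientation; "force": force on the tool from outside, world axes, zero at the start; "moment": the same for the moment, N m; "finger_gap": finger opening in m.
Only numpy, scipy, OpenCV 4.12 (cv2) and the standard library are available. Lean on these libraries where they do the work, as an engineer would, in place of code of your own. Each camera call takes 0.05 s, during which the arm holds its last target.

## Working session

There is one attempt and no reset: what is moved stays moved. The work goes in short steps, Python scripts to look and compute and a tool call to move; the robot and the scene stay as the last step left them, time stands still between calls to the robot, and variables do not carry over. Pictures are saved under pics/ and viewed, and the job is handed in when it is done.

Besides the shell and the picture viewer there is one more tool, called after "Call:" as a command line: name --argument value ..., lists and objects as JSON in quotes. move_arm: Moves the arm, as the interface text tells. Its arguments: {"type":"object","properties":{"moves":{"type":"array"},"newtons":{"type":"number"}},"required":["moves"]}

```bash
mkdir -p pics; ls; cat > h.py <<'E'
import numpy as np, cv2
from cell import manip
def save(n,f):
    s=manip.snapshot(n); cv2.imwrite('pics/'+f,s['pixels'][:,:,::-1]); return s
def ray(s,px):
    K=np.array(s['camera_matrix']);T=np.array(s['extrinsics'])
    d=np.linalg.inv(K)@[px[0],px[1],1]; d=np.array([d[0],-d[1],-d[2]])
    return T[:3,3],T[:3,:3]@d
def onz(s,px,z):
    o,d=ray(s,px); return o+d*(z-o[2])/d[2]
def proj(s,p):
    K=np.array(s['camera_matrix']);T=np.array(s['extrinsics'])
    c=T[:3,:3].T@(np.array(p)-T[:3,3]); v=K@[c[0],-c[1],-c[2]]; return v[:2]/v[2]
def tri(r):
    A=0;b=0
    for o,d in r:
        d=d/np.linalg.norm(d);P=np.eye(3)-np.outer(d,d);A=A+P;b=b+P@o
    return np.linalg.solve(A,b)
E
python3 - <<'E'
from h import *
print({k:v for k,v in manip.snapshot('scene').items() if k!='pixels'}.keys())
S={n:save(n,n+'0.png') for n in('scene','side')}
w=save('wrist','wrist0.png')
print(manip.nose_length, manip.observe())
for nm,z in(('finger_peg',.088),('bolt_knob',.088),('head',0),('turned_box',0),('spindle',0),('mallet',0),('wax_tin',0),('sanding_block',0),('chuck_key',0),('gouge',0)):
    for c in S:
        r=manip.spot_point(c,nm)[:2]
        for q in r: print(nm,c,np.round(q['at']),round(q['score'],2),np.round(onz(S[c],q['at'],z),3))
E
```

```text
pics
dict_keys(['camera_matrix', 'extrinsics'])
0.0726 {'time': 0.2, 'joint_positions': array([-8.99292854e-01,  4.06237220e-02,  8.42070677e-02, -2.44054486e-04,
       -1.61549321e+00, -3.33738137e-01]), 'joint_vel': array([ 0.00089333, -0.00034102,  0.00265136,  0.00121997, -0.00057668,
        0.00071589]), 'joint_efforts': array([-7.41038330e-04, -3.68007588e+01,  3.47253871e+01,  6.92611724e+00,
       -3.86675529e-03,  8.01929360e-06]), 'ee_pos': array([ 0.1988662 , -0.56596505,  0.30324659]), 'ee_rot': array([ 0.69693204, -0.11846843,  0.69716026,  0.11924149]), 'force': array([-0.52568307, -0.23119679, -0.186546  ]), 'moment': array([ 0.05977538,  0.03043889, -0.01259461]), 'finger_gap': 0.08525917972135696}
finger_peg scene [273. 200.] 0.82 [0.528 0.014 0.088]
finger_peg side [295. 210.] 0.77 [0.524 0.008 0.088]
bolt_knob scene [215. 192.] 0.49 [ 0.542 -0.159  0.088]
bolt_knob side [319. 177.] 0.69 [ 0.532 -0.181  0.088]
head scene [254. 227.] 0.95 [ 0.561 -0.037  0.   ]
head side [286. 224.] 0.62 [ 0.568 -0.023  0.   ]
turned_box scene [233. 200.] 0.62 [ 0.467 -0.142  0.   ]
turned_box side [339. 213.] 0.69 [ 0.443 -0.144  0.   ]
spindle scene [196. 227.] 0.7 [ 0.614 -0.197 -0.   ]
spindle side [293. 190.] 0.39 [ 0.633 -0.198  0.   ]
mallet scene [110. 213.] 0.71 [ 0.638 -0.474  0.   ]
mallet scene [256. 225.] 0.45 [ 0.552 -0.032  0.   ]
mallet side [324. 156.] 0.91 [ 0.628 -0.463  0.   ]
wax_tin scene [300. 252.] 0.98 [ 0.615  0.118 -0.   ]
wax_tin side [255. 246.] 0.64 [0.601 0.111 0.   ]
sanding_block scene [170. 175.] 0.88 [ 0.405 -0.398  0.   ]
sanding_block side [374. 181.] 0.49 [ 0.405 -0.374  0.   ]
chuck_key scene [244. 260.] 0.79 [ 0.691 -0.016  0.   ]
chuck_key side [252. 216.] 0.61 [ 0.683 -0.009 -0.   ]
gouge scene [435. 254.] 0.59 [0.508 0.472 0.   ]
gouge side [211. 352.] 0.87 [0.509 0.473 0.   ]
```

View pics/scene0.png

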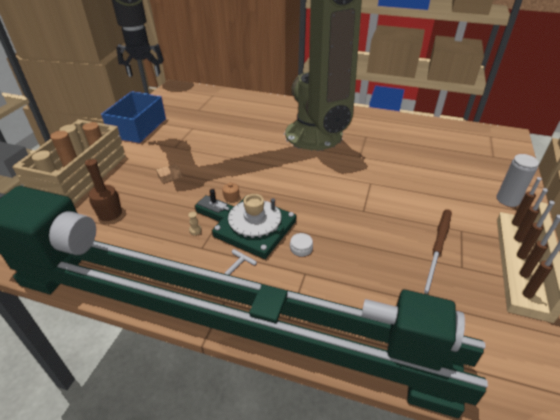

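View pics/side0.png

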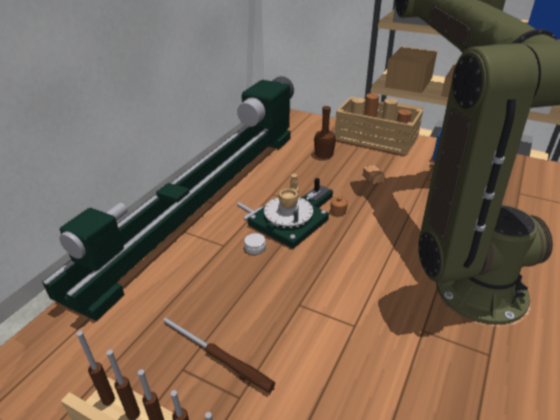

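```bash
python3 - <<'E'
import cv2
for n,(a,b,c,d) in (('scene',(150,280,160,340)),('side',(140,270,220,380))):
    i=cv2.imread(f'pics/{n}0.png')[a:b,c:d]; i=cv2.resize(i,None,fx=4.4,fy=4.4,interpolation=cv2.INTER_CUBIC)
    cv2.imwrite(f'pics/{n}0z.png',i)
E
```

```text
(no output)
```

View pics/scene0z.png

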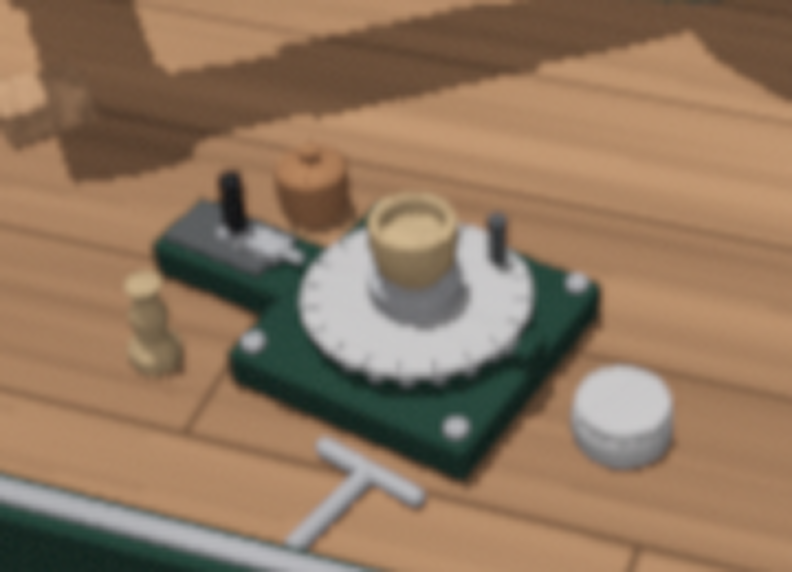

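View pics/side0z.png

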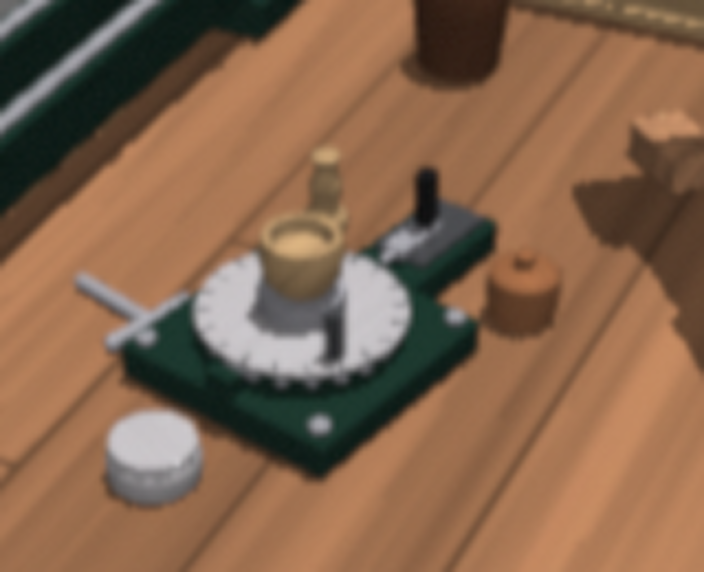

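View pics/wrist0.png

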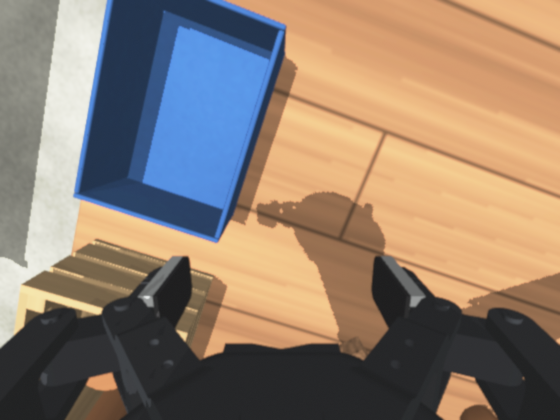

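The scene view shows the peg top at about (273,199.5), the knob top at (212.5,190) and the cup rim at (254,197). The side view shows the peg at (295.7,210.5), the knob at (317,179) and the rim at (289,193). The box and spindle stand either side of the bolt.

```bash
python3 - <<'E'
from h import *
S={n:manip.snapshot(n) for n in('scene','side')}
P={'peg':((273,199.5),(295.7,210.5),.088),'knob':((212.5,189.8),(317,179.1),.088),'rim':((253.9,197.3),(288.9,193),.11)}
for k,(a,b,z) in P.items():
    print(k,np.round(onz(S['scene'],a,z),4),np.round(onz(S['side'],b,z),4),np.round(tri([ray(S['scene'],a),ray(S['side'],b)]),4))
w=manip.snapshot('wrist');print(w['camera_matrix'],w['T_tool_cam'])
E
```

```text
peg [0.5245 0.0117 0.088 ] [0.5207 0.0114 0.088 ] [0.5217 0.0103 0.0862]
knob [ 0.5363 -0.1697  0.088 ] [ 0.5335 -0.169   0.088 ] [ 0.5344 -0.1709  0.0865]
rim [ 0.5565 -0.0327  0.11  ] [ 0.5635 -0.0307  0.11  ] [ 0.5618 -0.0296  0.113 ]
[[302.66154381   0.         281.30148824]
 [  0.         302.66154381 208.92055322]
 [  0.           0.           1.        ]] [[ 7.13453742e-04  2.64837759e-01 -9.64292721e-01 -6.98833021e-02]
 [ 9.99999721e-01  2.46555983e-05  7.46643898e-04 -1.20817545e-03]
 [ 2.21514711e-04 -9.64292985e-01 -2.64837668e-01 -6.70539881e-02]
 [ 0.00000000e+00  0.00000000e+00  0.00000000e+00  1.00000000e+00]]
```

Call:
move_arm --moves '[[-1,[3,4.5,1],0],[-1,[2,4.5,1],0],[-1,[2,4.5,1],0],[-1,[2,4.5,1],0],[-1,[2,4.5,0],0],[-1,[2,4.5,0],0],[-1,[2,4.5,0],0],[-1,[2,4.5,0],0]]'

```text
time: 2.15
ee_pos: [0.366, -0.209, 0.3432]
ee_rot: [0.698, -0.119, 0.697, 0.119]
force: [1.6, 0.7, -0.1]
finger_gap: 0.0001
```

```bash
cat >> h.py <<'E'
from scipy.spatial.transform import Rotation as R
def Rot(o):
    q=o['ee_rot'];return R.from_quat([q[1],q[2],q[3],q[0]]).as_matrix()
def wsnap(f):
    o=manip.observe(); s=manip.snapshot('wrist')
    T=np.eye(4);T[:3,:3]=Rot(o);T[:3,3]=o['ee_pos']
    s=dict(s);s['extrinsics']=T@np.array(s['T_tool_cam'])
    cv2.imwrite('pics/'+f,s['pixels'][:,:,::-1]); return s
E
python3 - <<'E'
from h import *
s=wsnap('w1.png'); print(np.round(Rot(manip.observe()),3)); print(s['extrinsics'][:3,3])
for p in((.5217,.0103,.088),(.5344,-.1709,.088),(.5618,-.03,.11)):print(proj(s,p))
for n in('finger_peg','bolt_knob'):
    for q in manip.spot_point('wrist',n)[:1]:print(n,q['at'],q['score'],onz(s,q['at'],.088))
E
```

```text
[[ 0.002 -0.338  0.941]
 [ 0.002  0.941  0.338]
 [-1.     0.001  0.003]]
[ 0.30302394 -0.23235106  0.4130112 ]
[403.29517197 356.53191915]
[266.65807913 324.24310386]
[366.60363102 386.07850534]
finger_peg [400.9, 359.7] 0.78 [0.52717779 0.00950407 0.088     ]
```

View pics/w1.png

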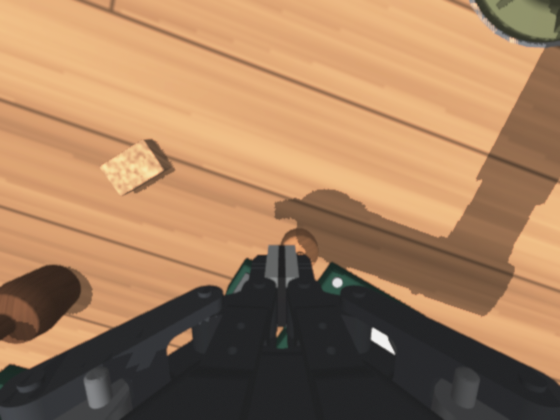

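The wrist camera looks from the robot's side and the head is hidden below the fingers, so I'll move farther out to bring it into view.

Call:
move_arm --moves '[[-1,[3.5,2.5,0],0],[-1,[3.5,2.5,0],0],[-1,[3.5,2.5,0],0],[-1,[3.5,2.5,0],0],[-1,[3.5,2.5,0],0],[-1,[3.5,2.5,0],0],[-1,[3,2,0],0],[-1,[0,0,0],0]]'

```text
time: 3.1
ee_pos: [0.6083, -0.04, 0.3393]
ee_rot: [0.695, -0.119, 0.699, 0.119]
force: [-0.4, -0.6, -1.6]
finger_gap: 0.0006
```

```bash
python3 - <<'E'
from h import *
s=wsnap('w2.png'); 
for p in((.5217,.0103,.088),(.5344,-.1709,.088),(.5618,-.03,.11)):print(proj(s,p))
for n in('finger_peg','bolt_knob','head'):
    for q in manip.spot_point('wrist',n)[:1]:print(n,q['at'],q['score'],onz(s,q['at'],.088))
np.save('w2.npy',s['extrinsics'])
E
```

```text
[356.54255847 129.11133715]
[182.02283355  78.66042952]
[307.87524702 155.10939644]
finger_peg [355.1, 131.5] 0.59 [0.52438449 0.00983218 0.088     ]
bolt_knob [176.5, 79.4] 0.59 [ 0.53686386 -0.1758686   0.088     ]
head [295.7, 152.2] 0.8 [ 0.56438672 -0.04064696  0.088     ]
```

View pics/w2.png

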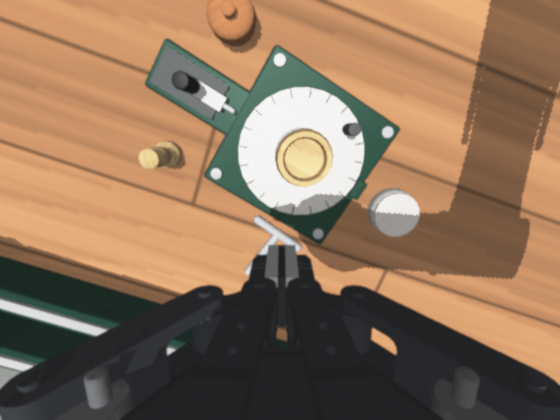

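```bash
python3 - <<'E'
from h import *
s=manip.snapshot('wrist');s=dict(s);s['extrinsics']=np.load('w2.npy')
for n,px,z in(('wheel',(301.3,150),.05),('rim',(304.5,157.5),.11),('peg',(353,130),.088),('knob',(181.5,80),.088),('sc1',(280,60),.03),('sc2',(388,132),.03),('sc3',(319,233),.03),('sc4',(216,174),.03),('box',(230,10),.056),('spin',(150,159),.07)):
    print(n,np.round(onz(s,px,z),4))
i=s['pixels'][30:250,140:420,::-1];cv2.imwrite('pics/w2z.png',cv2.resize(i,None,fx=2.8,fy=2.7,interpolation=cv2.INTER_CUBIC))
E
```

```text
wheel [ 0.562  -0.0327  0.05  ]
rim [ 0.5651 -0.0323  0.11  ]
peg [0.5237 0.0072 0.088 ]
knob [ 0.5358 -0.1711  0.088 ]
sc1 [ 0.4758 -0.0893  0.03  ]
sc2 [0.5078 0.061  0.03  ]
sc3 [0.6568 0.0289 0.03  ]
sc4 [ 0.6264 -0.122   0.03  ]
box [ 0.4533 -0.1515  0.056 ]
spin [ 0.6261 -0.1897  0.07  ]
```

View pics/w2z.png

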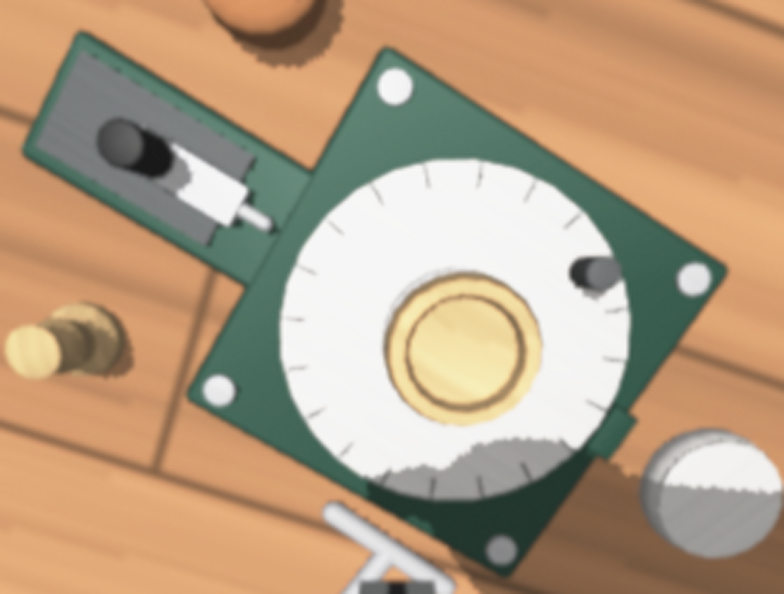

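```bash
python3 - <<'E'
from h import *
s=manip.snapshot('wrist');s=dict(s);s['extrinsics']=np.load('w2.npy')
D={}
for n,px,z in(('wheel',((455/2.8+140),30+329/2.7),.05),('rim',(305.7,159.6),.11),('peg',(355,131.9),.088),('knob',(183.2,83),.088),('sc1',(281.4,62.2),.032),('sc2',(387.9,133.7),.032),('sc3',(319.3,233.7),.032),('sc4',(218.2,174.4),.032)):
    D[n]=onz(s,px,z)[:2];print(n,np.round(D[n],4))
c=(D['sc1']+D['sc2']+D['sc3']+D['sc4'])/4;print('c',c)
a=lambda v:np.degrees(np.arctan2(v[1],v[0]))
print(a(D['sc2']-D['sc1'])-90,a(D['sc3']-D['sc4'])-90,a(D['sc4']-D['sc1']),a(D['sc3']-D['sc2']))
for cc in(c,D['wheel'],D['rim']):print(a(D['peg']-cc)-150,np.linalg.norm(D['peg']-cc),a(cc-D['knob'])-90,np.linalg.norm(cc-D['knob']))
E
```

```text
wheel [ 0.5636 -0.0306]
rim [ 0.5666 -0.0305]
peg [0.5248 0.0099]
knob [ 0.5379 -0.1688]
sc1 [ 0.4778 -0.0869]
sc2 [0.5099 0.0611]
sc3 [0.657  0.0291]
sc4 [ 0.6256 -0.1189]
c [ 0.56756959 -0.02890539]
-12.22501411692761 -11.977062335824598 -12.222026119955189 -12.239400781153076
-12.202554967850176 0.05775420508316315 -11.979860938914726 0.14301076757851364
-16.22886594484021 0.056064847924543165 -10.528376083744774 0.14057439120784218
-14.001813288256955 0.05810977770485509 -11.72195246755453 0.14127111497439784
```

Call:
move_arm --moves '[[-1,[-2.7,0.7,0],0.1],[-1,[-2.7,0.7,0],0.1],[-1,[-2.7,0.7,0],0.1],[-1,[-2.7,0.6,0],0.1],[-1,[0,0,-2],0.09],[-1,[0,0,-4],0],[-1,[0,0,-3],0],[-1,[0,0,0],0]]'

```text
time: 4.2
ee_pos: [0.4958, -0.0145, 0.249]
ee_rot: [0.645, -0.283, 0.65, 0.285]
force: [0.9, -0.1, 0.1]
finger_gap: -0.0001
```

```bash
python3 - <<'E'
from h import *
s=wsnap('w3.png'); o=manip.observe(); r=Rot(o);print(o['ee_pos'],o['force'],np.degrees(np.arctan2(r[1,1],r[0,1])))
for n in('finger_peg',):
    for q in manip.spot_point('wrist',n)[:1]:print(n,q['at'],q['score'],onz(s,q['at'],.088))
save('scene','s3.png');save('side','d3.png')
E
```

```text
[ 0.49687779 -0.01460213  0.25226195] [0.04865    0.65796538 1.17934947] 137.39657158126835
```

View pics/w3.png

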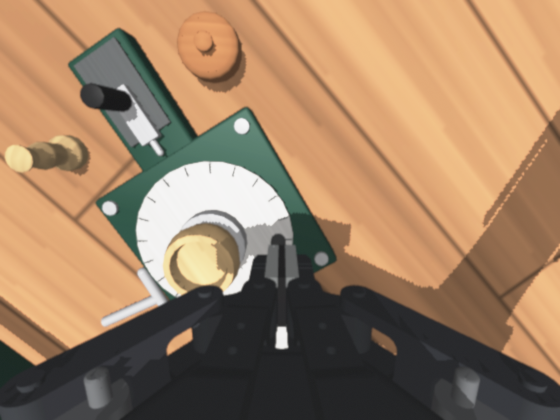

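Call:
move_arm --moves '[[-1,[0,0,-3.5],0],[-1,[0,0,-3.5],0],[-1,[0,0,-2],0],[-1,[0,0,-1],0],[-1,[0,0,-0.9],0],[-1,[0,0,0],0],[-1,[0,0,0],0],[-1,[0,0,0],0]]'

```text
time: 5.2
ee_pos: [0.4985, -0.0137, 0.1452]
ee_rot: [0.648, -0.285, 0.647, 0.284]
force: [0.5, 0.0, -1.0]
finger_gap: 0.0003
```

```bash
cat > look.py <<'E'
import sys
from h import *
t=sys.argv[1]
o=[]
for _ in range(2):
    s=wsnap(f'w{t}.png'); o.append(manip.observe())
a=save('scene',f's{t}.png');b=save('side',f'd{t}.png')
o.append(manip.observe())
p=np.mean([x['ee_pos'] for x in o],0);r=Rot(o[-1]);print(o[-1]['time'],p,np.mean([x['force'] for x in o],0),np.degrees(np.arctan2(r[1,1],r[0,1])))
C=np.array([.566,-.0295,.088])
for n,x in(('scene',a),('side',b)):
    for q in manip.spot_point(n,'finger_peg')[:1]:
        v=onz(x,q['at'],.088);print(n,q['score'],v,'ang',137.8-np.degrees(np.arctan2(v[1]-C[1],v[0]-C[0])))
z1=cv2.resize(a['pixels'][165:245,205:305,::-1],None,fx=4,fy=4,interpolation=cv2.INTER_CUBIC)
z2=cv2.resize(b['pixels'][165:245,235:335,::-1],None,fx=4,fy=4,interpolation=cv2.INTER_CUBIC)
cv2.imwrite(f'pics/z{t}.png',np.hstack([z1,z2]))
E
python3 look.py 4
```

```text
5.4 [ 0.49819042 -0.01374101  0.14465654] [-0.32508879 -0.21923544 -0.21937607] 137.43060945283267
scene 0.97 [0.52460584 0.01145591 0.088     ] ang 2.495080991495769
side 0.55 [0.51748764 0.01729962 0.088     ] ang 1.7705172237433828
```

View pics/z4.png

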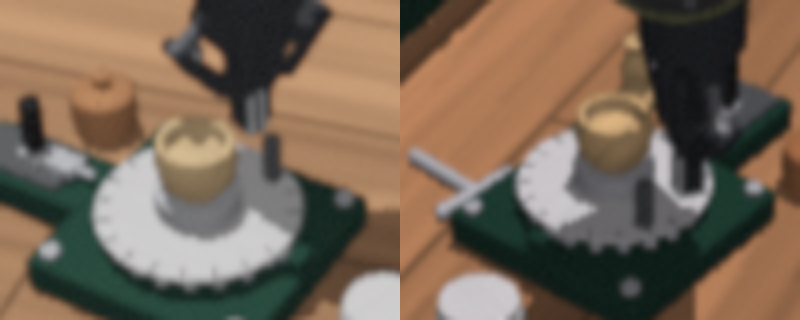

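View pics/w4.png

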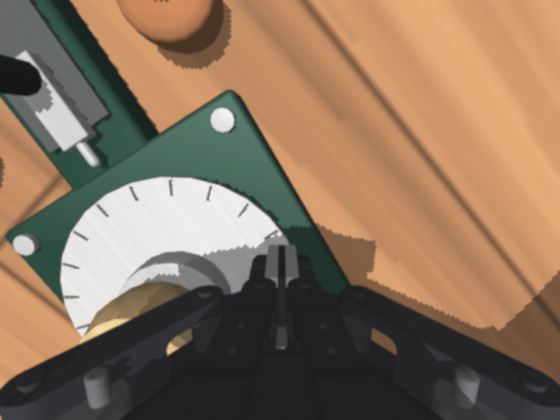

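The finger is now behind the peg with a clear gap; in the side view the peg stands just ahead of the tip. Next I'll work out the arc.

```bash
python3 - <<'E'
import numpy as np
C=np.array([56.6,-2.95])
prev=None
for a in list(range(-14,73,2)):
    th=np.radians(137.8-a);u=np.array([np.cos(th),np.sin(th)]);t=np.array([np.sin(th),-np.cos(th)])
    F=C+6*u-1.8*t
    print(a,np.round(F,2),np.round(F-prev,2) if prev is not None else '');prev=F
E
```

```text
-14 [50.46 -1.7 ] 
-12 [50.51 -1.49] [0.05 0.21]
-10 [50.56 -1.28] [0.05 0.21]
-8 [50.63 -1.07] [0.06 0.21]
-6 [50.7  -0.86] [0.07 0.21]
-4 [50.77 -0.65] [0.08 0.2 ]
-2 [50.86 -0.45] [0.08 0.2 ]
0 [50.95 -0.25] [0.09 0.2 ]
2 [51.04 -0.06] [0.1 0.2]
4 [51.15  0.13] [0.1  0.19]
6 [51.26  0.32] [0.11 0.19]
8 [51.38  0.51] [0.12 0.18]
10 [51.5   0.69] [0.12 0.18]
12 [51.63  0.86] [0.13 0.18]
14 [51.77  1.03] [0.14 0.17]
16 [51.91  1.2 ] [0.14 0.17]
18 [52.06  1.36] [0.15 0.16]
20 [52.21  1.52] [0.15 0.16]
22 [52.37  1.67] [0.16 0.15]
24 [52.53  1.81] [0.16 0.14]
26 [52.7   1.95] [0.17 0.14]
28 [52.87  2.09] [0.17 0.13]
30 [53.05  2.21] [0.18 0.13]
32 [53.23  2.33] [0.18 0.12]
34 [53.42  2.45] [0.19 0.11]
36 [53.61  2.56] [0.19 0.11]
38 [53.81  2.66] [0.19 0.1 ]
40 [54.    2.75] [0.2  0.09]
42 [54.2   2.84] [0.2  0.09]
44 [54.41  2.92] [0.2  0.08]
46 [54.61  2.99] [0.21 0.07]
48 [54.82  3.06] [0.21 0.07]
50 [55.03  3.11] [0.21 0.06]
52 [55.24  3.17] [0.21 0.05]
54 [55.46  3.21] [0.21 0.04]
56 [55.67  3.25] [0.22 0.04]
58 [55.89  3.27] [0.22 0.03]
60 [56.11  3.29] [0.22 0.02]
62 [56.33  3.31] [0.22 0.01]
64 [56.55  3.31] [0.22 0.01]
66 [56.76  3.31] [ 0.22 -0.  ]
68 [56.98  3.3 ] [ 0.22 -0.01]
70 [57.2   3.29] [ 0.22 -0.02]
72 [57.42  3.26] [ 0.22 -0.02]
```

Call:
move_arm --moves '[[-1,[0.2,0.2,0],0],[-1,[0.2,0.2,0],0],[-1,[0.2,0.2,0],0],[-1,[0.15,0.15,0],0],[-1,[0.15,0.15,0],0],[-1,[0.13,0.12,0],0],[-1,[0.1,0.1,0],0],[-1,[0,0,0],0]]'

```text
time: 6.3
ee_pos: [0.5092, -0.0026, 0.1437]
ee_rot: [0.647, -0.284, 0.648, 0.284]
force: [0.1, -0.2, 0.1]
finger_gap: 0.0003
```

```bash
python3 look.py 5
```

```text
6.5 [ 0.5091386  -0.00263373  0.14379392] [-0.13312195  0.71906774 -0.3324697 ] 137.4259736031852
scene 0.83 [0.52282536 0.01413238 0.088     ] ang 3.102125975222066
side 0.77 [0.52137888 0.00466665 0.088     ] ang -4.758511583219672
```

View pics/z5.png

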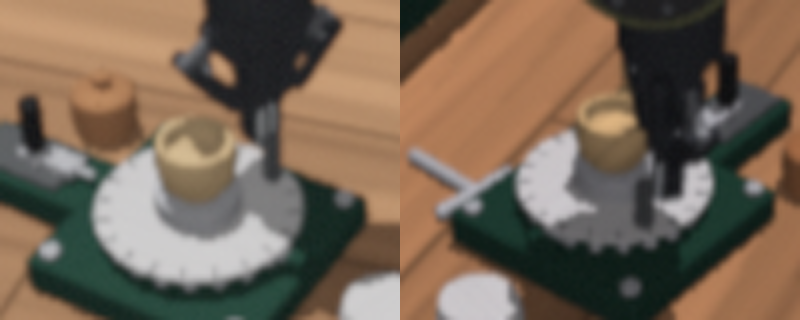

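No contact yet: the force is under 1 N and a few mm of gap remain. I'll creep on along the arc.

Call:
move_arm --moves '[[-1,[0.05,0.1,0],-0.02],[-1,[0.05,0.1,0],-0.02],[-1,[0.05,0.1,0],-0.02],[-1,[0.05,0.1,0],-0.02],[-1,[0.05,0.1,0],-0.02],[-1,[0.05,0.1,0],-0.02],[-1,[0,0,0],0],[-1,[0,0,0],0]]'

```text
time: 7.4
ee_pos: [0.5123, 0.0036, 0.1438]
ee_rot: [0.663, -0.245, 0.663, 0.245]
force: [-0.7, -1.8, 0.2]
finger_gap: 0.0
```

```bash
python3 look.py 6
```

```text
7.6 [0.51230877 0.00354525 0.14383159] [-0.68878423 -1.56054083  0.2861716 ] 130.56529872003438
scene 0.74 [0.5302835 0.0109937 0.088    ] ang 6.386866182962933
side 0.73 [0.52253302 0.01606637 0.088     ] ang 4.150775211117036
```

View pics/z6.png

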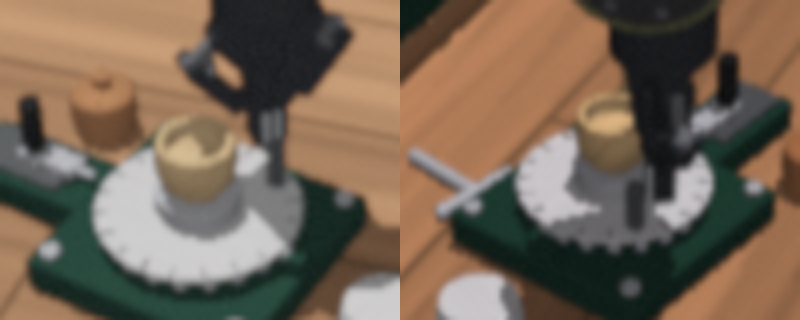

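Call:
move_arm --moves '[[-1,[0.06,0.09,0],-0.02],[-1,[0.06,0.09,0],-0.02],[-1,[0.06,0.09,0],-0.02],[-1,[0,0,0],0],[-1,[0,0,0],0],[-1,[0,0,0],0],[-1,[0,0,0],0],[-1,[0,0,0],0]]'

```text
time: 8.5
ee_pos: [0.514, 0.0061, 0.1438]
ee_rot: [0.67, -0.225, 0.67, 0.225]
force: [0.3, 0.3, 0.2]
finger_gap: 0.0
```

```bash
python3 look.py 7
```

```text
8.7 [0.51395087 0.00608259 0.14380459] [ 0.15088574  0.27640462 -0.34057045] 127.11419895661186
scene 0.83 [0.53825471 0.01604884 0.088     ] ang 16.453033671130527
side 0.7 [0.53734006 0.0196998  0.088     ] ang 17.57828100608998
```

View pics/z7.png

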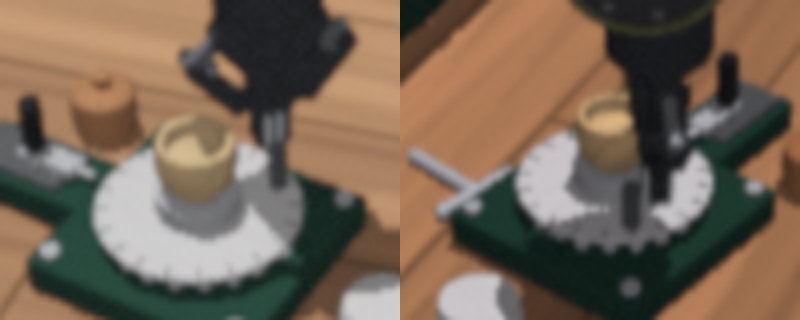

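```bash
cat > cmp.py <<'E'
import sys
from h import *
C=np.array([.566,-.0295])
S={n:manip.snapshot(n) for n in('scene','side')}
def pk(a,z): th=np.radians(137.8-a); return [C[0]+.06*np.cos(th),C[1]+.06*np.sin(th),z]
out=[]
for t in sys.argv[1:]:
    row=[]
    for n,k in(('scene','s'),('side','d')):
        s=S[n];i=cv2.imread(f'pics/{k}{t}.png')
        x0,y0=(235,180) if n=='scene' else (265,180)
        f=8;z=cv2.resize(i[y0:y0+45,x0:x0+49],None,fx=f,fy=f,interpolation=cv2.INTER_CUBIC)
        for a,col in((0,(0,0,255)),(18,(0,255,0)),(36,(255,0,0)),(54,(0,255,255)),(72,(255,0,255))):
            for zz in(.088,.05):
                p=(proj(s,pk(a,zz))-[x0,y0]+.5)*f
                cv2.circle(z,tuple(int(v) for v in p),3,col,-1)
        row.append(z)
    out.append(np.hstack(row))
cv2.imwrite('pics/cmp_'+'_'.join(sys.argv[1:])+'.png',cv2.resize(np.vstack(out),(784,min(600,360*len(out)))) if len(out)<3 else np.vstack(out))
E
python3 cmp.py 4; python3 cmp.py 7
```

```text
(no output)
```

View pics/cmp_4.png

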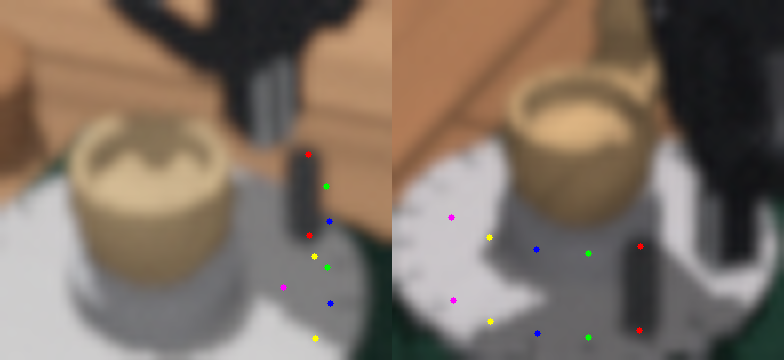

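View pics/cmp_7.png

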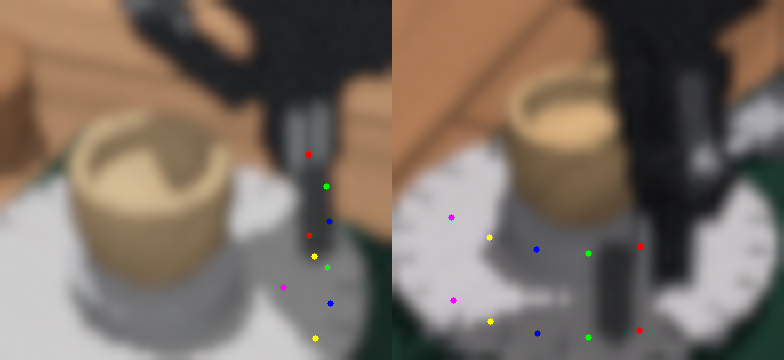

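The peg base is at about 9° (side view, x≈613, between the 0° dot at 640 and the 18° dot at 588). That is the balance point, and my arc model matches contact well. A little more pushing should make it snap.

Call:
move_arm --moves '[[-1,[0.06,0.09,0],-0.02],[-1,[0.06,0.09,0],-0.02],[-1,[0,0,0],0],[-1,[0,0,0],0],[-1,[0,0,0],0],[-1,[0,0,0],0],[-1,[0,0,0],0],[-1,[0,0,0],0]]'

```text
time: 9.8
ee_pos: [0.5151, 0.0079, 0.1438]
ee_rot: [0.675, -0.212, 0.675, 0.212]
force: [0.1, 0.3, 0.4]
finger_gap: -0.0001
```

```bash
python3 look.py 8;python3 cmp.py 8
```

```text
10.0 [0.51512982 0.00785821 0.14380221] [-0.19398615  0.32997408  0.03190476] 124.82322409382387
scene 0.82 [0.54160983 0.01688371 0.088     ] ang 20.06304613281395
side 0.74 [0.53385166 0.02923288 0.088     ] ang 19.105234725848177
```

View pics/cmp_8.png

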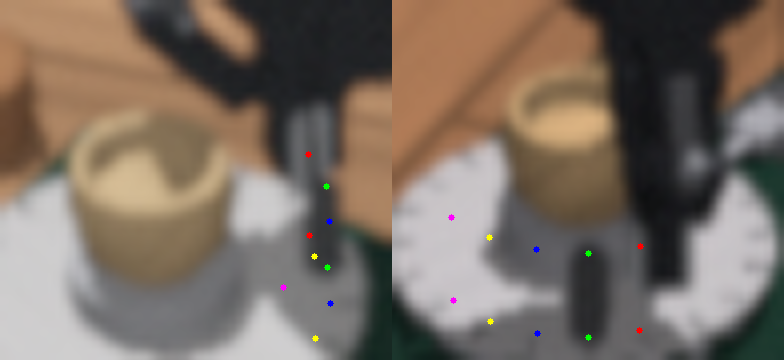

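It snapped into click 1, with the peg on the 18° marks in both views. Now click 2.

Call:
move_arm --moves '[[-1,[0.14,0.17,0],-0.035],[-1,[0.14,0.17,0],-0.035],[-1,[0.15,0.17,0],-0.035],[-1,[0.15,0.16,0],-0.035],[-1,[0.15,0.15,0],-0.035],[-1,[0.16,0.14,0],-0.035],[-1,[0.16,0.14,0],-0.035],[-1,[0.16,0.13,0],-0.035]]'

```text
time: 11.0
ee_pos: [0.5269, 0.02, 0.1438]
ee_rot: [0.697, -0.115, 0.698, 0.115]
force: [-1.3, 0.0, 1.1]
finger_gap: -0.0002
```

Call:
move_arm --moves '[[-1,[0.09,0.07,0],-0.02],[-1,[0.09,0.07,0],-0.02],[-1,[0.09,0.06,0],-0.015],[-1,[0.06,0.04,0],0],[-1,[0,0,0],0],[-1,[0,0,0],0],[-1,[0,0,0],0],[-1,[0,0,0],0]]'

```text
time: 11.8
ee_pos: [0.5305, 0.0225, 0.1438]
ee_rot: [0.701, -0.096, 0.701, 0.096]
force: [0.1, 0.3, 0.5]
finger_gap: 0.0004
```

```bash
python3 look.py 9;python3 cmp.py 9
```

```text
12.0 [0.53053012 0.02256078 0.14381437] [-0.31217043 -0.1272349   0.00355635] 105.63056814581299
scene 0.77 [0.56113344 0.01997306 0.088     ] ang 42.18201282705486
side 0.65 [0.55895797 0.02345766 0.088     ] ang 40.22554545748808
```

View pics/cmp_9.png

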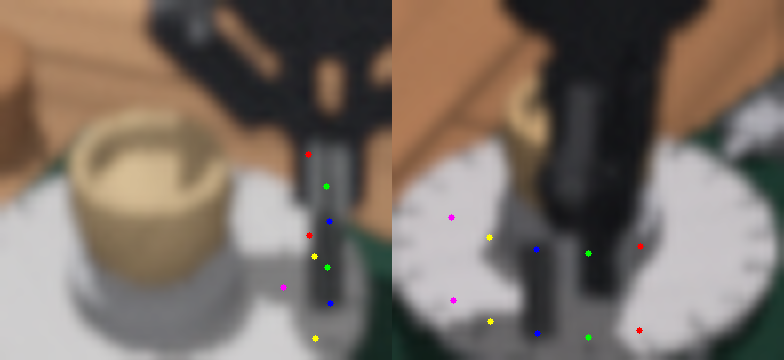

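The peg is on the 36° marks, so click 2 is in. Now click 3, up to about 48°.

Call:
move_arm --moves '[[-1,[0.19,0.12,0],-0.03],[-1,[0.19,0.11,0],-0.03],[-1,[0.19,0.11,0],-0.03],[-1,[0.19,0.1,0],-0.03],[-1,[0.2,0.08,0],-0.03],[-1,[0.2,0.08,0],-0.03],[-1,[0.2,0.07,0],-0.03],[-1,[0.12,0.04,0],-0.03]]'

```text
time: 13.0
ee_pos: [0.5456, 0.0298, 0.1438]
ee_rot: [0.707, -0.011, 0.707, 0.011]
force: [-1.6, 0.2, 0.2]
finger_gap: -0.0002
```

Call:
move_arm --moves '[[-1,[0.1,0.03,0],-0.02],[-1,[0.1,0.03,0],-0.02],[-1,[0.1,0.03,0],0],[-1,[0,0,0],0],[-1,[0,0,0],0],[-1,[0,0,0],0],[-1,[0,0,0],0],[-1,[0,0,0],0]]'

```text
time: 13.8
ee_pos: [0.5484, 0.0306, 0.1439]
ee_rot: [0.707, 0.003, 0.707, -0.002]
force: [-0.7, 0.1, -0.8]
finger_gap: 0.0003
```

```bash
python3 look.py 10;python3 cmp.py 10
```

```text
14.0 [0.54833411 0.03057048 0.14383448] [ 0.08410462  0.53949425 -0.26576329] 89.58872827657203
scene 0.66 [0.58296976 0.03423577 0.088     ] ang 62.70922004333019
side 0.74 [0.45798742 0.52822114 0.088     ] ang 36.83934687917281
```

View pics/cmp_10.png

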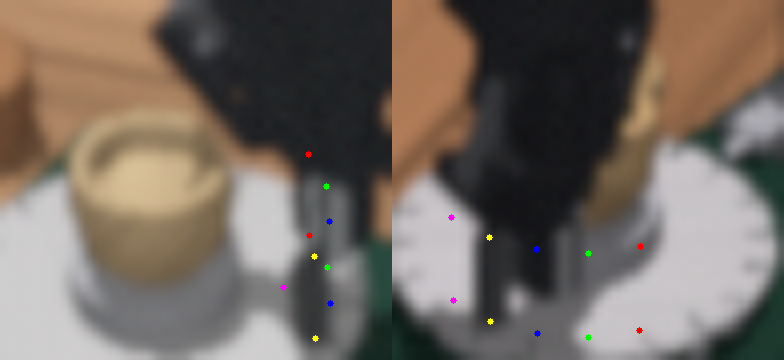

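Click 3 is in, with the peg on the 54° marks. Now the fourth click, slowly over the halfway point.

Call:
move_arm --moves '[[-1,[0.2,0.06,0],-0.03],[-1,[0.2,0.05,0],-0.03],[-1,[0.2,0.04,0],-0.03],[-1,[0.2,0.03,0],-0.03],[-1,[0.2,0.02,0],-0.03],[-1,[0.2,0.02,0],-0.03],[-1,[0.15,0.01,0],-0.03],[-1,[0.1,0.01,0],-0.03]]'

```text
time: 15.0
ee_pos: [0.563, 0.0332, 0.1437]
ee_rot: [0.702, 0.088, 0.702, -0.088]
force: [-2.1, 1.6, 0.5]
finger_gap: -0.0
```

Call:
move_arm --moves '[[-1,[0.08,0,0],-0.02],[-1,[0.08,0,0],-0.02],[-1,[0.08,0,0],-0.02],[-1,[0.08,0,0],0],[-1,[0.08,0,0],0],[-1,[0,0,0],0],[-1,[0,0,0],0],[-1,[0,0,0],0]]'

```text
time: 15.8
ee_pos: [0.5669, 0.0329, 0.1439]
ee_rot: [0.699, 0.108, 0.699, -0.108]
force: [-0.1, -0.1, 0.1]
finger_gap: -0.0003
```

```bash
python3 look.py 11;python3 cmp.py 11
```

```text
16.0 [0.56684941 0.03293644 0.14384518] [-0.05313725  0.01466937 -0.41058073] 72.39991954644306
scene 0.68 [0.59989711 0.44764574 0.088     ] ang 51.863546873094876
side 0.68 [0.59482399 0.02986812 0.088     ] ang 73.69717292278358
```

View pics/cmp_11.png

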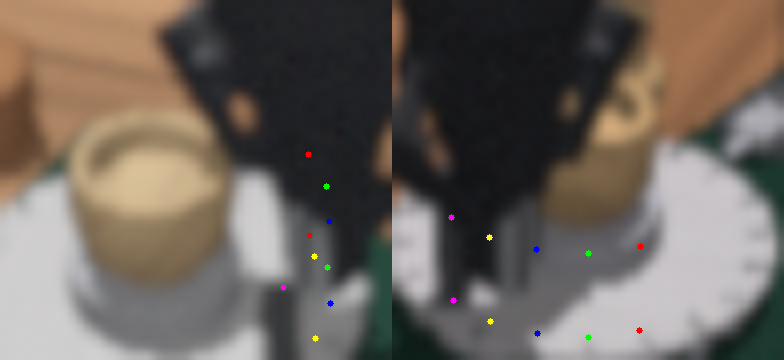

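Click 4 is in: the peg is on the 72° marks in the side view and the force is about zero. I'll back off the peg, lift, and swing over to behind the bolt's knob.

Call:
move_arm --moves '[[-1,[-0.4,0.1,0],0],[-1,[-0.6,0.1,0],0],[-1,[-0.4,0,0.5],0],[-1,[0,0,2.5],0],[-1,[0,0,3.5],0],[-1,[0,0,3.5],0.1],[-1,[0,-1,1.5],0.14],[-1,[0,-2,0],0.14]]'

```text
time: 17.0
ee_pos: [0.5534, 0.0055, 0.263]
ee_rot: [0.709, -0.028, 0.704, 0.029]
force: [0.4, -0.0, -0.1]
finger_gap: 0.0
```

Call:
move_arm --moves '[[-1,[-0.4,-2.6,0],0.14],[-1,[-0.4,-2.6,0],0.14],[-1,[-0.4,-2.6,0],0.14],[-1,[-0.4,-2.6,0],0.14],[-1,[-0.3,-2.6,0],0.14],[-1,[-0.3,-2.6,0],0.14],[-1,[-0.3,-2.6,0],0.14],[-1,[0,-2.6,0],0.14]]'

```text
time: 17.8
ee_pos: [0.5272, -0.204, 0.2597]
ee_rot: [0.584, -0.399, 0.584, 0.399]
force: [0.1, -0.4, -0.0]
finger_gap: 0.0003
```

```bash
python3 look.py 12;python3 cmp.py 12; python3 - <<'E'
from h import *
s=wsnap('w12b.png')
for q in manip.spot_point('wrist','bolt_knob')[:1]:print(q['at'],q['score'],onz(s,q['at'],.088))
for n in('scene','side'):
    x=manip.snapshot(n)
    for q in manip.spot_point(n,'bolt_knob')[:1]:print(n,q['at'],q['score'],onz(x,q['at'],.088))
E
```

```text
18.0 [ 0.52721475 -0.20499855  0.25919522] [-0.63344301 -0.04146784 -0.10038589] 158.16597413959317
scene 0.86 [0.59631119 0.02424118 0.088     ] ang 77.22394316173893
side 0.72 [0.59038332 0.02709675 0.088     ] ang 71.10760428791346
[282.8, 245.2] 0.65 [ 0.53872733 -0.17400581  0.088     ]
scene [210.9, 188.6] 0.72 [ 0.53258362 -0.17653574  0.088     ]
side [320.5, 179.8] 0.73 [ 0.52203517 -0.1701201   0.088     ]
```

View pics/cmp_12.png

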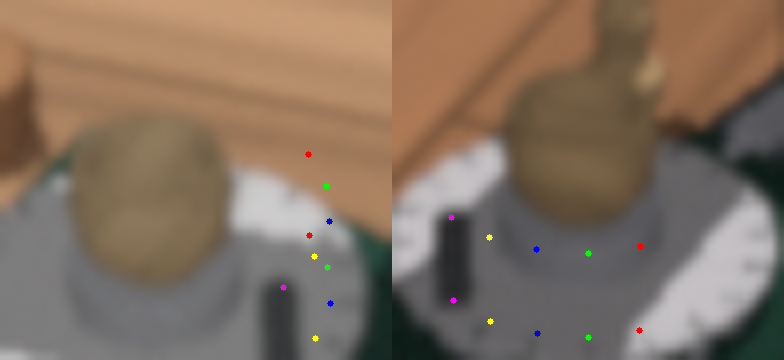

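View pics/w12.png

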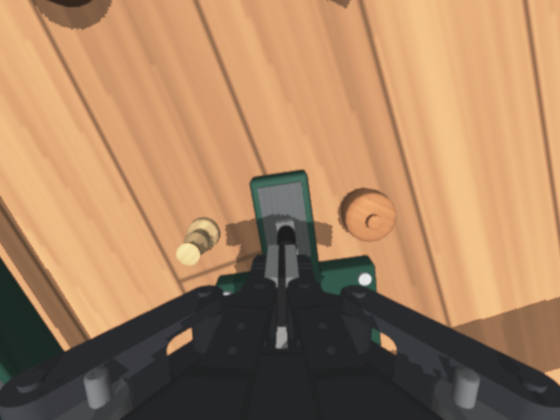

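The wheel sits exactly at 72° (both views agree). The wrist view shows the knob at about (286,235), just ahead of the fingertip. I'll descend behind it.

Call:
move_arm --moves '[[-1,[0,0,-2.5],0.1],[-1,[0,-0.1,-3],0.07],[-1,[0,0,-2.5],0],[-1,[0,0,-1.5],0],[-1,[0,0,-1.2],0],[-1,[0,0,-1],0],[-1,[0,0,0],0],[-1,[0,0,0],0]]'

```text
time: 19.3
ee_pos: [0.5282, -0.2041, 0.1427]
ee_rot: [0.549, -0.446, 0.549, 0.445]
force: [-0.5, -1.0, -0.2]
finger_gap: -0.0003
```

```bash
python3 look.py 13; python3 - <<'E'
import cv2,numpy as np
a=cv2.imread('pics/s13.png')[160:225,180:260];b=cv2.imread('pics/d13.png')[150:215,270:350]
cv2.imwrite('pics/k13.png',cv2.resize(np.hstack([a,b]),None,fx=4.9,fy=4.9,interpolation=cv2.INTER_CUBIC))
E
```

```text
19.5 [ 0.5283134  -0.20413115  0.14290547] [-0.16546678  0.00547548 -0.35338779] 168.08379193135983
scene 0.67 [0.58990414 0.02317465 0.088     ] ang 72.20889049815449
side 0.63 [0.59524599 0.02175971 0.088     ] ang 77.50672123130475
```

View pics/k13.png

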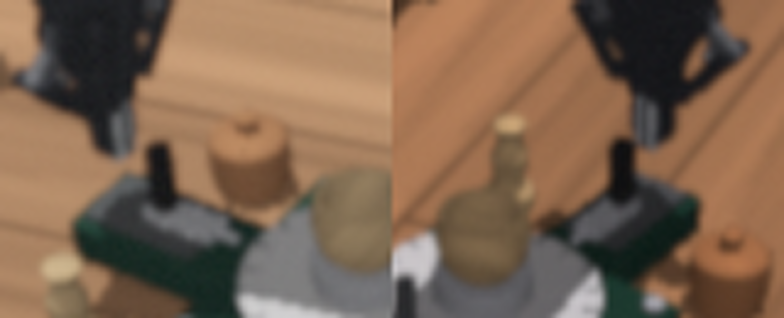

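Call:
move_arm --moves '[[-1,[0.08,0.4,0],0],[-1,[0.08,0.4,0],0],[-1,[0.09,0.4,0],0],[-1,[0.09,0.4,0],0],[-1,[0.08,0.4,0],0],[-1,[0.08,0.4,0],0],[-1,[0.09,0.4,0],0],[-1,[0.08,0.4,0],0]]'

```text
time: 20.4
ee_pos: [0.5347, -0.1718, 0.1419]
ee_rot: [0.549, -0.445, 0.549, 0.445]
force: [0.5, -2.2, -0.5]
finger_gap: -0.0002
```

Call:
move_arm --moves '[[-1,[0.04,0.2,0],0],[-1,[0.04,0.2,0],0],[-1,[0.04,0.2,0],0],[-1,[0.04,0.2,0],0],[-1,[0.02,0.1,0],0],[-1,[0,0,0],0],[-1,[0,0,0],0],[-1,[0,0,0],0]]'

```text
time: 21.2
ee_pos: [0.5363, -0.1628, 0.1418]
ee_rot: [0.549, -0.445, 0.549, 0.446]
force: [0.3, -0.5, -0.0]
finger_gap: -0.0002
```

```bash
python3 look.py 14; python3 - <<'E'
import cv2,numpy as np
a=cv2.imread('pics/s14.png')[160:225,180:260];b=cv2.imread('pics/d14.png')[150:215,270:350]
cv2.imwrite('pics/k14.png',cv2.resize(np.hstack([a,b]),None,fx=4.9,fy=4.9,interpolation=cv2.INTER_CUBIC))
E
```

```text
21.4 [ 0.53623586 -0.16286767  0.14168243] [ 0.04578219 -0.05736357 -0.31050919] 168.0814264777325
scene 0.63 [0.58402063 0.01627263 0.088     ] ang 69.28950123579261
side 0.84 [0.58291892 0.01949259 0.088     ] ang 66.85165221459484
```

View pics/k14.png

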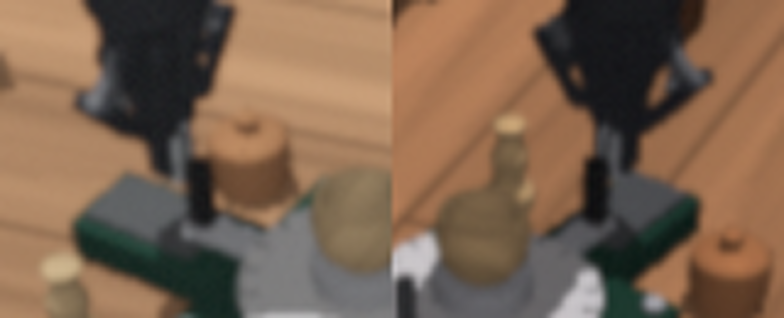

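The knob moved and the force is still low, so it is not at the stop yet. I'll creep until I feel it.

Call:
move_arm --moves '[[-1,[0.02,0.08,0],0],[-1,[0.02,0.08,0],0],[-1,[0,0,0],0],[-1,[0,0,0],0],[-1,[0,0,0],0],[-1,[0,0,0],0],[-1,[0,0,0],0],[-1,[0,0,0],0]]'

```text
time: 22.3
ee_pos: [0.5366, -0.1616, 0.1418]
ee_rot: [0.549, -0.445, 0.549, 0.445]
force: [-1.5, -4.1, -0.7]
finger_gap: 0.0001
```

Call:
move_arm --moves '[[-1,[0.02,0.08,0],0],[-1,[0,0.04,0],0],[-1,[0,0,0],0],[-1,[0,0,0],0],[-1,[0,0,0],0],[-1,[0,0,0],0],[-1,[0,0,0],0],[-1,[0,0,0],0]]'

```text
time: 23.1
ee_pos: [0.5366, -0.1613, 0.1418]
ee_rot: [0.549, -0.446, 0.55, 0.445]
force: [-1.3, -8.5, -1.2]
finger_gap: -0.0002
```

Call:
move_arm --moves '[[-1,[0.02,0.1,0],0],[-1,[0,0,0],0],[-1,[0,0,0],0],[-1,[0,0,0],0],[-1,[-0.04,-0.2,0],0],[-1,[-0.08,-0.4,0],0],[-1,[-0.1,-0.5,0],0],[-1,[-0.1,-0.5,0],0]]'

```text
time: 23.9
ee_pos: [0.5341, -0.1752, 0.1419]
ee_rot: [0.549, -0.446, 0.549, 0.446]
force: [0.0, 0.1, -0.3]
finger_gap: -0.0001
```

Call:
move_arm --moves '[[-1,[-0.1,-0.5,0],0],[-1,[0,0,3],0],[-1,[0,0,4],0],[-1,[0,0,4],0],[-1,[-1,-3,4],0],[-1,[-1,-4,0],0],[-1,[0,-3,0],0],[-1,[0,0,0],0]]'

```text
time: 24.7
ee_pos: [0.5124, -0.2825, 0.2909]
ee_rot: [0.55, -0.444, 0.55, 0.444]
force: [0.5, -0.2, -1.1]
finger_gap: -0.0002
```

```bash
python3 look.py 15;python3 cmp.py 15; python3 - <<'E'
from h import *
C=np.array([.566,-.0295]);rows=[]
for n,k,x0,y0 in(('scene','s15',180,160),('side','d15',270,150)):
    s=manip.snapshot(n)
    z=cv2.resize(cv2.imread(f'pics/{k}.png')[y0:y0+65,x0:x0+80],None,fx=4.9,fy=4.9,interpolation=cv2.INTER_CUBIC)
    for b,col in((.007,(0,0,255)),(.035,(0,255,0))):
        for h in(.043,.088):
            yy=-.15+b;p=proj(s,[C[0]+.2113*yy,C[1]+.9774*yy,h]);p=(p-[x0,y0]+.5)*4.9
            cv2.circle(z,tuple(int(v) for v in p),2,col,-1)
    rows.append(z)
cv2.imwrite('pics/k15.png',np.hstack(rows))
E
```

```text
24.9 [ 0.51294306 -0.28020882  0.29072856] [ 0.03243958  0.41849124 -0.10142229] 168.10618848242694
scene 0.64 [0.58645698 0.02599229 0.088     ] ang 68.0361748293187
side 0.97 [0.5947281  0.02760896 0.088     ] ang 74.504233172585
```

View pics/k15.png

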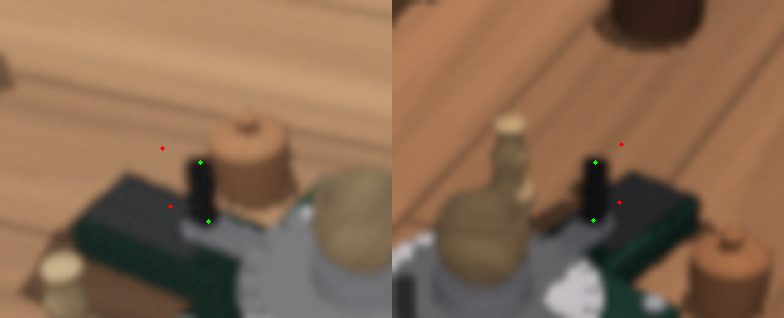

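View pics/cmp_15.png

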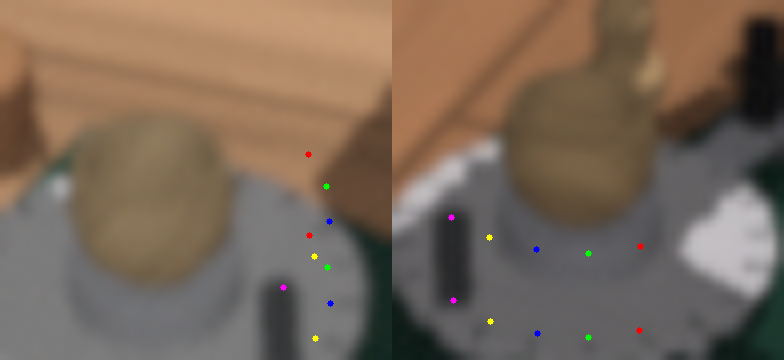

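View pics/w15.png

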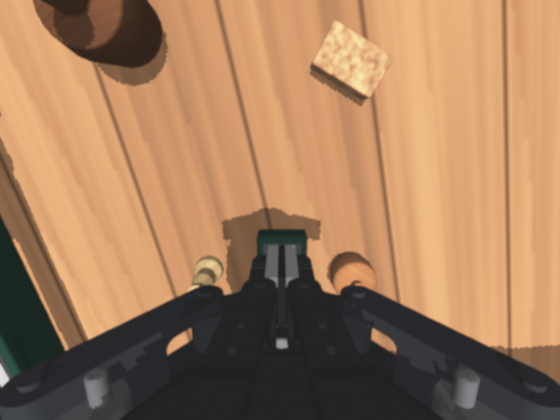

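The knob lies on the predicted 35 mm marks (green) in both views. The peg is on the 72° marks and the loose things have not moved. The arm is clear at 0.29 m.

```bash
python3 -c "
from cell import manip
print(manip.job_done())"
```

```text
the job is handed in; nothing more can be done
None
```

The wheel is four clicks clockwise of its start, the bolt is home, and I handed the job in at about 25 s of the 59 s allowed. No verdict was reported.

- **Wheel:** I pushed the peg round one click at a time with the shut fingertips and checked each click in the camera pictures. After the bolt went in, the peg stood on the projected 72° position in both the scene and side views.
- **Bolt:** I pushed the knob until it met the stop, where the force rose from about 0 to 8.5 N with almost no further movement. In both pictures the knob then sat on its projected 35 mm position.
- **Clear of everything:** I backed off and lifted, leaving the fingertips about 0.22 m above the table with the force reading near zero. The loose things looked unmoved in the pictures.

**Disagreement:** the network's point estimates of the peg angle were off by up to about 6° at the end. With the fingers hiding the peg, two of its readings landed somewhere else entirely. I relied on the projected marks and the force readings instead, and those agreed.

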